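# Load the flat paddle into the tint mixer and hold it home

## Task

Get the tint mixer ready: first fold its guard flap up by the grip bar until it stands straight upright, square to the mixer's deck. Then take the flat paddle out of the rack (leave the wire whisk in its hole and the pots and the bottle where they are), turn its cross-shaped key to match the slots of the chuck, slide it in and press it fully home, collar down on the chuck. A spring in the chuck pushes the paddle back out, so finish still gripping the paddle and pressing it home: do not let go.

Things in the scene. Friction and masses are not known exactly. Their poses are not given: they have to be found in the camera images.
- mixer: Tabletop tint mixer, white shell 112 x 112 mm, fixed to the table, at any place and yaw. Origin on the table under the chuck's axis; its x axis points from the front (speed dial) to the rear (guard hinge), z up. Shell from x = -32 to +82 mm, y = +-56 mm. Front deck 46 mm high, rear housing (x over 50 mm) 62 mm high, hinge cheeks to 77 mm.
- guard (a joint): Angle of the guard flap on its hinge: 0 lies flat over the chuck, 1.571 stands straight upright, stop at 2.1. The hinge is stiff (about 0.14 N m friction): the flap stays where it is left.
- guard_hinge (a point): Middle of the guard's hinge line, 58 mm behind the chuck axis and 72 mm above the table; the hinge runs along the mixer's y axis. The flap plate is 4 mm thick, 76 mm wide, with side skirts 10 mm deep on its underside.
- guard_bar (a point): Middle of the guard's grip bar: round, 10 mm thick, 56 mm free between 8 mm prongs, at the flap's free edge in its plane, 108 mm from the hinge and parallel to it. Behind it a window 27 mm wide, then the plate. Lying flat the bar overhangs the mixer's front, 72 mm high; upright it is the guard's top, 185 mm high. It can turn in a pinch from above, so the gripper may stay vertical throughout.
- chuck: Steel drive chuck, an upright round boss 38 mm across and 22 mm high on the mixer's deck, which turns stiffly (about 0.25 N m) about the vertical. In its top is a cross-shaped socket 22 mm deep: two slots 8 mm wide and 28 mm long, along the chuck's own x and y axes. Origin at the boss's foot on its axis, 45 mm above the table; z up.
- chuck_mouth (a point): Centre of the chuck's top face, 67 mm above the table; axes as the chuck's.
- ejector (a joint): Spring plunger in the bottom of the socket: 0 sprung out (top 9 mm below the chuck's top face), about 0.009 when the paddle is fully home, stop at 0.010. Pushes up with 3.5 N at 0 and 8 N at 0.009.
- paddle: Flat mixing paddle, 80 g (varies), 122 mm long, upright in one of the rack's holes. Origin at the key's foot on the axis; z up, x along the blade's width. Key: cross 24 mm across, arms 5 mm thick along its own x and y (any quarter turn fits), z = 0 to 18 mm, lowest 5 mm slimmer. Blade: z = 61 to 122 mm, 42 mm wide (x), 8 mm thick (y); grip its flat sides about 98 mm above the foot.
- paddle_shoulder (a point): Centre of the underside of the paddle's collar (34 mm across, 7 mm thick), 18 mm above the key's foot; it meets the chuck's top face when home and rests on the rack's top at the start. Above the collar the stem is 12 mm thick.
- whisk: Wire balloon whisk, 38 mm across and 120 mm tall, with round shank, standing in the rack's other hole. Origin at its foot, z up. Must stay there.
- rack: White block 64 x 160 mm on a 74 x 170 mm foot, fixed; top 50 mm above the table. Origin on the table under its centre. Two round holes 28 mm across, 30 mm deep, at y = -48 and +48 mm in its frame; which holds the paddle varies. Beware the wall shelf over the rear of the table: underside 327 mm up, front edge 683 mm ahead of the robot.
- powder_pot: Round pot, 55 mm across, 44 mm tall, origin under its centre. Bystander.
- developer_bottle: Slender applicator bottle, 36 mm across, 126 mm tall, origin under its centre. Bystander.
- wax_pot: Round pot, 50 mm across, 51 mm tall, origin under its centre. Bystander.

How it is judged:
By the outcome, as a careful person would: the job done as asked, in the order asked, and still so for the second after the job is handed in, while the arm keeps its last pose, push and grip.
It also fails if it takes over 54 s, if anything falls off the work surface, if the arm or the gripper's body presses on something with over 40 N, if the wrist force passes 120 N, or if a joint passes its speed limit or range.

## Robot

A 7-joint arm with a two-finger parallel gripper is mounted at the origin on a cart in front of the work surface, level with it; the furniture and walls round the work are solid. World frame = base frame: x ahead of the robot, y to its left, z up, the work surface at z = 0. Lengths are in mm, angles in rad, forces in N, time in s.
With the tool pointing down it reaches from about 400 to 900 mm from the base axis. Payload 5.6 kg.
Tool frame: the origin (TCP) lies midway between the tips of the shut fingers; the grasp point (between the pads) lies 19 mm behind it; z points along the fingers, y is the line along which they close (so a half turn about z gives the same grasp; the last joint's range is limited). The gripper opens to 92 mm and grips with 3 to 60 N. Pads are 20 mm wide; open, the fingers measure 128 mm over their backs; the gripper's body (75 mm by 189 mm) begins 69 mm behind the grasp point.
Start: joints at [1.216, 0.468, -0.012, 1.603, 0.006, 1.071, -0.056], TCP at [199.36, -618.68, 214.592] pointing down, gripper open.
Joint ranges: [-2.53, 2.53], [-0.31, 2.02], [-1.57, 1.55], [0.28, 2.44], [-1.29, 4.43], [0.15, 1.84], [-2.92, 2.92]. Speed limits (rad/s): [2.57, 2.57, 3.14, 3.14, 3.14, 3.14, 3.14].

## Interface

Orientations are given as a rotation vector (axis times angle).
In Python, from cell import robot, grip, kin, viewer gives the robot as it stands. Calls block until the motion is done:
- robot.movep(position, orientation): joint-space move of the TCP to a pose.
- robot.servo_line(position, feed=150, rotation=None): straight line of the TCP; rotation=None keeps the orientation; feed is the mean speed in mm/s.
- robot.goto_joints(angles): joint-space move.
- grip(opening, newtons=None): opening from 0.0 (shut) to 1.0 (fully open); newtons is the grip in N (None keeps the last); returns when the fingers have stopped.
- robot.hold(seconds).
- kin.ik(position, orientation): joint angles nearest the present ones, or None.
- robot.observe(): the state.
- viewer.read_camera(name): name is "scene" or "top" or "wrist"; returns the picture (480x640x3 uint8, red, green, blue); there is no depth.
- viewer.camera_info(name): a dict with "camera_matrix" (3x3 intrinsics, pixels), "k1" (the pictures are not rectified: a ray, as slopes to the right and down, at radius r is drawn at 1 + k1 r^2 times it, then the intrinsics apply), "R" (3x3) and "t" (3): a world point X has camera coordinates R X + t. Camera axes: x right, y down, z forward; pixel columns grow to the right and rows downward; lengths in mm; the calibration is good to about 2 mm. A picture is of the moment at which its call begins: read the wrist's pose just before it. camera_info takes no time and is no camera call; for the wrist camera it gives the pose at the moment of the call.
A pose or a line that the arm cannot do raises robot.IKError and nothing moves.
- robot.job_done(): hands the job in; it is judged then, once.
Trained networks look in the newest picture that a camera, given by its name, has taken for a name from the list of things; names that differ only in an ending like _2 or _b are one class to them, and where a whole thing is asked for, a point or a joint stands for the part that bears it (a point fixed in the world has none). Each returns a list of dicts, best first, with "confidence" (0 to 1); they miss things now and then, are a little off and sometimes report something else, mostly with a low value. They report only what shows in the picture. A call takes as long as a camera call.
- viewer.silhouettes(name, camera): "mask" (480x640 bool, what is visible of it).
- viewer.pinpoint(name, camera): "at" ([x, y, z] in mm, in the coordinates of the camera as it stood for that picture, good to about 4 mm: a listed point, or the origin of a listed thing).
The state is a dict: "t": time; "joints": joint angles; "joint_velocities": joint speeds; "joint_torque": joint torques, N m; "tcp_pos": TCP position; "tcp_rot": TCP orientation; "contact_force": force on the tool from outside, world axes, zero at the start; "wrist_torque": the same for the moment, N m; "grip_width": opening from 0.0 (shut) to 1.0 (fully open); "grip_force": force on a finger pad.
Only numpy, scipy, OpenCV 4.12 (cv2) and the standard library are available. Lean on these libraries where they do the work, as an engineer would, in place of code of your own. Each camera call takes 0.05 s, during which the arm holds its last target. There are 200 camera calls.

## Working session

There is one attempt and no reset: what is moved stays moved. The work goes in short steps, each a Python script; the robot and the scene stay as the last script left them, time stands still between calls to the robot, and variables do not carry over. Pictures are saved under pics/ and viewed, at most 10 in all, crops included, and the job is handed in when it is done.

```bash
ls; mkdir -p pics; cat > h.py <<'E'
import numpy as np, cv2
from scipy.spatial.transform import Rotation as R
from cell import robot, grip, kin, viewer
def down(yaw):  # tool z down, tool y axis at angle yaw (world)
    y=np.array([np.cos(yaw),np.sin(yaw),0]);z=np.array([0,0,-1.]);x=np.cross(y,z)
    return R.from_matrix(np.c_[x,y,z]).as_rotvec()
def shot(cam,fn=None):
    inf=viewer.camera_info(cam); im=viewer.read_camera(cam)
    if fn: cv2.imwrite('pics/'+fn,im[:,:,::-1])
    return im,inf
def ray(inf,px):
    K=np.array(inf['camera_matrix']);k1=inf['k1']
    p=cv2.undistortPoints(np.array([[px]],float),K,np.array([k1,0,0,0,0.]))[0,0]
    Rm=np.array(inf['R']);t=np.array(inf['t'])
    return -Rm.T@t, Rm.T@np.array([p[0],p[1],1])
def onz(inf,px,z):
    c,d=ray(inf,px); return c+d*(z-c[2])/d[2]
def proj(inf,X):
    X=np.atleast_2d(np.array(X,float))
    Rm=np.array(inf['R']);t=np.array(inf['t'],float)
    return cv2.projectPoints(X,cv2.Rodrigues(Rm)[0],t,np.array(inf['camera_matrix']),np.array([inf['k1'],0,0,0,0.]))[0][:,0]
def pin(name,cam,inf,n=2):
    out=[]
    for d in viewer.pinpoint(name,cam)[:n]:
        out.append((round(d['confidence'],2),np.round(np.array(inf['R']).T@(np.array(d['at'])-np.array(inf['t'])),1).tolist()))
    return out
E
python3 - <<'E'
from h import *
for c in('scene','top'):
    im,inf=shot(c,c+'0.png')
    for n in('mixer','guard_hinge','guard_bar','chuck','paddle','paddle_shoulder','whisk','rack','powder_pot','developer_bottle','wax_pot'):
        print(c,n,pin(n,c,inf))
print(robot.observe()['t'], robot.observe()['tcp_rot'])
E
```

```text
pics
scene mixer [(0.86, [485.3, 171.4, -1.4])]
scene guard_hinge [(0.66, [547.8, 162.1, 71.9]), (0.58, [479.0, -197.1, -2.5])]
scene guard_bar [(0.69, [436.1, 175.7, 82.5]), (0.31, [483.8, -198.6, -3.9])]
scene chuck [(0.64, [491.8, 168.4, 42.2]), (0.58, [482.1, 168.7, 62.6])]
scene paddle [(0.86, [502.4, -246.2, 31.3])]
scene paddle_shoulder [(0.97, [506.6, -248.4, 47.1])]
scene whisk [(0.83, [471.1, -155.0, 28.6])]
scene rack [(0.9, [481.4, -196.4, -4.5])]
scene powder_pot [(0.95, [563.1, -3.1, 0.4])]
scene developer_bottle [(0.96, [523.0, 390.0, 0.8]), (0.32, [547.1, 162.6, 71.3])]
scene wax_pot [(0.47, [536.4, -367.7, -3.0])]
top mixer [(0.73, [488.6, 167.4, 1.5])]
top guard_hinge [(0.61, [545.5, 163.7, 76.7])]
top guard_bar [(0.73, [445.3, 179.6, 80.9])]
top chuck [(0.67, [502.6, -244.8, 47.6]), (0.37, [486.6, -197.9, -0.6])]
top paddle [(0.79, [500.2, -238.6, 33.9])]
top paddle_shoulder [(0.63, [502.5, -243.2, 48.6])]
top whisk []
top rack [(0.87, [486.6, -198.4, -1.8])]
top powder_pot [(0.89, [561.0, 4.6, 1.1]), (0.34, [501.2, -238.3, 33.3])]
top developer_bottle [(0.77, [525.5, 387.6, -0.1])]
top wax_pot []
1.2 [ 3.10348367e+00  4.87659256e-01 -5.62188847e-06]
```

View pics/scene0.png

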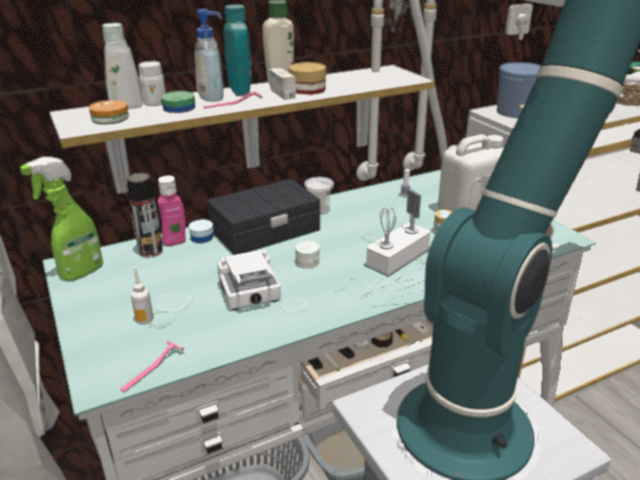

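View pics/top0.png

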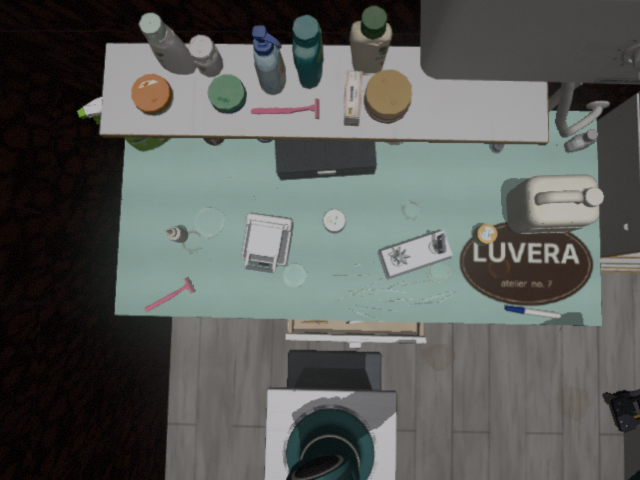

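The scene camera shows the mixer at about (250,278) with its flap closed, the paddle in the rack's right hole at (413,205) and the whisk at (388,225). The top view agrees, with the mixer at (267,243) and the paddle at (438,241). Next I'll look closer with the wrist camera.

```bash
python3 - <<'E'
from h import *
o=robot.observe();inf=viewer.camera_info('wrist')
Rt=R.from_rotvec(o['tcp_rot']).as_matrix();Rc=np.array(inf['R']);c=-Rc.T@np.array(inf['t'])
print('cam in tool',Rt.T@(c-o['tcp_pos']),'cam axes in tool',np.round(Rt.T@Rc.T,2).tolist(),inf['camera_matrix'],inf['k1'])
def look(tag,p,yaw,names):
    robot.movep(p,down(yaw)); robot.hold(0.2)
    im,inf=shot('wrist',tag+'.png'); np.save(tag+'.npy',inf,allow_pickle=True)
    for n in names: print(tag,n,pin(n,'wrist',inf),flush=True)
    print(robot.observe()['t'],np.round(robot.observe()['joints'],2))
r=('paddle','paddle_shoulder','whisk','rack');m=('mixer','guard_hinge','guard_bar')
look('r1',[430,-210,330],0.3,r)
look('r2',[400,-280,330],0.3,r)
look('m1',[420,170,300],-.12,m)
E
```

```text
cam in tool [  78.09387325    0.31532637 -169.12142319] cam axes in tool [[-0.0, -0.96, -0.28], [1.0, -0.0, 0.0], [-0.0, -0.28, 0.96]] [[348.22278554   0.         322.8698719 ]
 [  0.         348.22278554 236.18496973]
 [  0.           0.           1.        ]] -0.0535542256629864
r1 paddle [(0.71, [502.7, -242.6, 31.9])]
r1 paddle_shoulder [(0.95, [506.6, -245.1, 49.5])]
r1 whisk [(0.73, [471.7, -155.9, 31.2])]
r1 rack [(0.78, [486.8, -201.5, -3.5])]
3.4083 [ 0.88  0.11 -0.53  1.83  0.06  1.22  0.63]
r2 paddle [(0.86, [503.9, -244.2, 27.4])]
r2 paddle_shoulder [(0.92, [505.3, -248.3, 47.4])]
r2 whisk [(0.94, [474.3, -155.0, 29.4])]
r2 rack [(0.85, [485.1, -200.8, -5.3])]
4.2583 [ 0.97  0.12 -0.47  1.82  0.06  1.22  0.79]
m1 mixer [(0.89, [494.0, 166.3, -1.7])]
m1 guard_hinge [(0.92, [543.5, 157.6, 69.6])]
m1 guard_bar [(0.66, [440.5, 177.0, 79.7]), (0.63, [542.8, 159.5, 71.3])]
6.3167 [ 0.55  0.17 -1.09  1.91  0.16  1.16 -0.72]
```

View pics/m1.png

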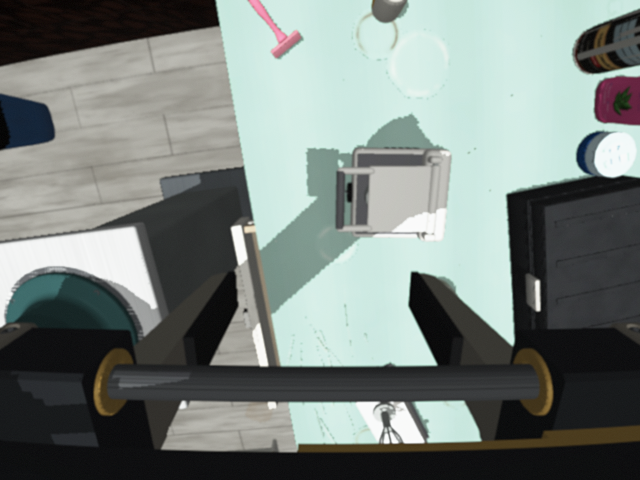

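View pics/r2.png

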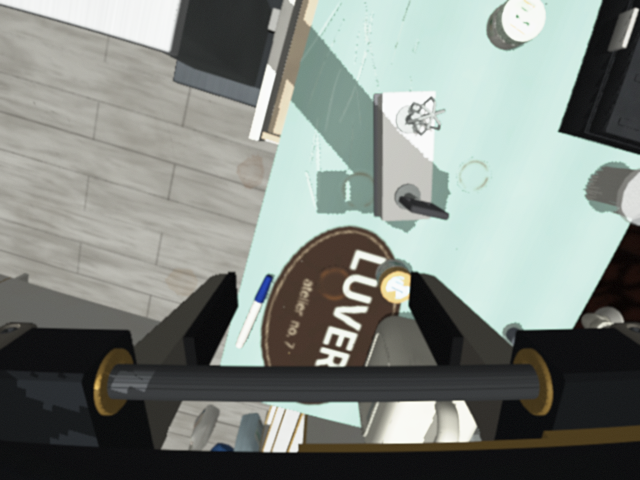

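The wrist view at m1 shows the flap closed, with its bar at the left near (343,200) and the hinge near (440,195). View r2 shows the paddle at (408,190), its blade pointing right and down to (447,213). I'll take two closer views of the mixer.

```bash
cat >> h.py <<'E'
def mix(h,yaw,P):  # h: hinge world xyz; P in mixer frame relative to origin
    P=np.atleast_2d(np.array(P,float)); c,s=np.cos(yaw),np.sin(yaw)
    o=np.array(h)-np.array([58*c,58*s,72]); return P@np.array([[c,s,0],[-s,c,0],[0,0,1]])+o
E
python3 - <<'E'
from h import *
ims=[]
for tag,p in(('m2',[430,105,200]),('m3',[500,105,200])):
    robot.movep(p,down(-.15)); robot.hold(0.3)
    im,inf=shot('wrist',tag+'.png'); np.save(tag+'.npy',inf,allow_pickle=True)
    for n in('mixer','guard_hinge','guard_bar'): print(tag,n,pin(n,'wrist',inf),flush=True)
    h=[545.6,161.1,72]
    a=im[:,:,::-1].copy(); sc=3
    # bar ends, shell corners
    P=mix(h,-.15,[[-50,-28,72],[-50,28,72],[58,-38,74],[58,38,74],[-32,-56,46],[-32,56,46],[82,-56,62],[82,56,62]])
    q=proj(inf,P); print(np.round(q).tolist())
    m=q.mean(0).astype(int); x0,y0=max(m[0]-100,0),max(m[1]-100,0)
    cr=cv2.resize(a[y0:y0+200,x0:x0+200],None,fx=2,fy=3 and 2,interpolation=cv2.INTER_CUBIC)
    for u,v in q: cv2.circle(cr,(int((u-x0)*2),int((v-y0)*2)),2,(0,0,255),-1)
    print(tag,x0,y0,cr.shape); ims.append(cr[:400,:400])
cv2.imwrite('pics/m23.png',np.hstack(ims)); print(robot.observe()['t'])
E
```

```text
m2 mixer [(0.72, [493.1, 168.9, 0.3])]
m2 guard_hinge [(0.64, [543.2, 158.2, 70.1])]
m2 guard_bar [(0.72, [441.6, 172.7, 79.4])]
[[319.0, 178.0], [319.0, 108.0], [445.0, 190.0], [453.0, 96.0], [338.0, 204.0], [340.0, 77.0], [464.0, 208.0], [478.0, 76.0]]
m2 294 42 (400, 400, 3)
m3 mixer [(0.86, [494.3, 168.6, -1.0]), (0.46, [440.1, 174.0, 79.7])]
m3 guard_hinge [(0.85, [544.8, 158.2, 70.2])]
m3 guard_bar [(0.94, [438.6, 171.7, 79.4])]
[[240.0, 189.0], [236.0, 121.0], [366.0, 201.0], [369.0, 107.0], [267.0, 214.0], [262.0, 88.0], [390.0, 218.0], [397.0, 86.0]]
m3 215 52 (400, 400, 3)
8.25
```

View pics/m23.png

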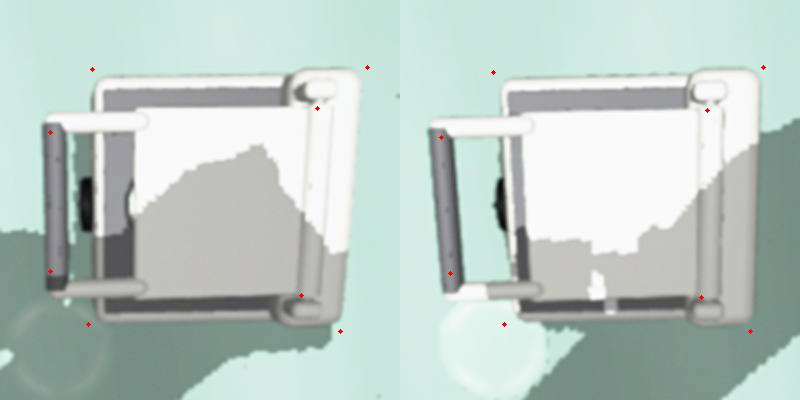

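The overlay matches the mixer to within about 2 mm. The bar lies at crop x≈55 in the left view and x≈447 in the right view. I'll triangulate the bar, since the detector puts it at z≈79, which means the flap isn't quite flat.

```bash
cat >> h.py <<'E'
def tri(obs):
    A=np.zeros((3,3));b=np.zeros(3)
    for inf,px in obs:
        c,d=ray(inf,px);d/=np.linalg.norm(d);M=np.eye(3)-np.outer(d,d);A+=M;b+=M@c
    return np.linalg.solve(A,b)
E
python3 - <<'E'
from h import *
a=np.load('m2.npy',allow_pickle=True).item();b=np.load('m3.npy',allow_pickle=True).item()
A=tri([(a,(320.5,103.5)),(b,(235.5,115.5))]);B=tri([(a,(322.5,187)),(b,(241.5,199))])
print(A,B,(A+B)/2,np.linalg.norm(A-B),np.arctan2(*(A-B)[:2]))
for z in(72,80):
  print(z,onz(a,(321.5,145.5),z),onz(b,(238.5,157.3),z))
# knobs of hinge (outer ends)
print(tri([(a,(294+318/2,42+88/2)),(b,(215+310/2,52+90/2))]),tri([(a,(294+297/2,42+310/2)),(b,(215+307/2,52+309/2))]))
E
```

```text
[444.68265305 208.20046195  77.45711101] [436.3994444  142.21930719  81.3473175 ] [440.54104873 175.20988457  79.40221426] 66.6127467920222 0.1248856738834705
72 [440.56421992 175.55269524  72.        ] [438.88350575 175.67435816  72.        ]
80 [440.59783305 175.74938304  80.        ] [440.82337039 175.84753138  80.        ]
[553.91207191 206.88323866  68.32176006] [543.39219217 113.92601581  55.97602376]
```

```bash
python3 - <<'E'
from h import *
yaw=-.14; ex=np.array([np.cos(yaw),np.sin(yaw),0]); rv=down(yaw)
bar=np.array([440.6,175.5,79.5]); p=bar-1.5*ex
def st(t):
    o=robot.observe(); print(t,round(o['t'],2),np.round(o['tcp_pos'],1),'F',np.round(o['contact_force'],1),'g',round(o['grip_width'],3),np.round(o['grip_force'],1),flush=True)
grip(.25,15)
robot.movep(p+[0,0,40],rv); robot.servo_line(p+[0,0,5],feed=120,rotation=rv); st('above')
robot.servo_line(p+[0,0,-15],feed=60); st('down')
if np.abs(robot.observe()['contact_force']).max()<8:
    robot.servo_line(bar+[0,0,-15],feed=60); grip(0,15); st('grip')
E
```

```text
above 10.34 [439.8 175.4  84.8] F [1.  0.5 0.1] g 0.246 0.0
down 10.82 [438.9 175.8  64.2] F [0.4 0.5 0.3] g 0.252 0.0
grip 11.43 [440.4 175.6  64.5] F [-1.   0.3  1.2] g 0.101 15.0
```

```bash
python3 - <<'E'
from h import *
yaw=-.14; ex=np.array([np.cos(yaw),np.sin(yaw),0])
bar=np.array([440.6,175.5,79.5]); a0=np.arcsin(7.5/108)
h=bar+108*np.cos(a0)*ex; h[2]=72
for a in np.linspace(a0,np.pi/2,10)[1:]:
    T=h+108*(-np.cos(a)*ex+np.sin(a)*np.array([0,0,1]))-[0,0,15]
    robot.servo_line(T,feed=90); o=robot.observe()
    F=o['contact_force']; print(round(a,2),round(o['t'],2),np.round(o['tcp_pos']-T,1),'F',np.round([F@ex,F[2]],1),np.round(o['grip_width'],3),flush=True)
    if np.abs(F).max()>30: break
E
```

```text
0.24 11.78 [0.2 0.  0.4] F [-0.5  0.5] 0.101
0.4 12.12 [0.2 0.1 0.2] F [0.5 1.3] 0.101
0.57 12.47 [-0.1  0.2  0.1] F [-1.5  1.2] 0.1
0.74 12.82 [-0.4  0.3  0.3] F [-4.9  5.3] 0.105
0.9 13.18 [-1.1  0.7  0.5] F [-7. 10.] 0.099
1.07 13.53 [-0.2  0.6  1. ] F [-6.5 12.9] 0.101
1.24 13.88 [1.3 0.5 1. ] F [-2.3  7.6] 0.096
1.4 14.22 [1.5 0.5 0.7] F [0.3 5.5] 0.098
1.57 14.57 [1.  0.5 0.3] F [1.2 3.8] 0.106
```

```bash
python3 - <<'E'
from h import *
yaw=-.14
grip(.3); p=np.array(robot.observe()['tcp_pos']); robot.servo_line(p+[0,0,50],feed=150)
for tag,q in(('c1',[545,95,235]),('c2',[470,95,235])):
    robot.movep(q,down(yaw)); robot.hold(0.25)
    im,inf=shot('wrist',tag+'.png'); np.save(tag+'.npy',inf,allow_pickle=True)
    for n in('chuck','chuck_mouth','guard_hinge','guard_bar'): print(tag,n,pin(n,'wrist',inf),flush=True)
im1=cv2.imread('pics/c1.png');im2=cv2.imread('pics/c2.png')
i1=np.load('c1.npy',allow_pickle=True).item();i2=np.load('c2.npy',allow_pickle=True).item()
o=[]
for im,i in((im1,i1),(im2,i2)):
    u,v=proj(i,[490,168.5,67])[0]; x,y=int(u)-90,max(int(v)-90,0); print(x,y)
    o.append(cv2.resize(im[y:y+180,x:x+180],(400,400),interpolation=cv2.INTER_CUBIC))
cv2.imwrite('pics/c12.png',np.hstack(o)); print(robot.observe()['t'])
E
```

```text
c1 chuck [(0.59, [490.6, 167.5, 42.2])]
c1 chuck_mouth [(0.58, [492.7, 171.5, 64.5])]
c1 guard_hinge [(0.62, [545.3, 156.7, 69.3])]
c1 guard_bar [(0.96, [550.5, 162.1, 176.8])]
c2 chuck [(0.93, [490.1, 169.8, 43.3])]
c2 chuck_mouth [(0.63, [492.5, 168.1, 65.7])]
c2 guard_hinge [(0.88, [543.2, 157.4, 68.7])]
c2 guard_bar [(0.55, [548.8, 160.5, 177.6])]
165 61
241 49
17.2917
```

View pics/c12.png

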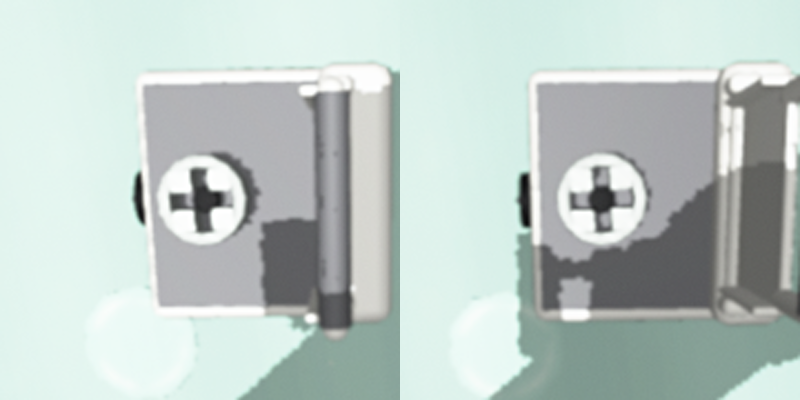

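Both views show the flap upright: the bar covers the plate at crop (333,200) on the left. The chuck is at (201,199) on the left and (602,198) on the right, with its cross almost square to the mixer. I'll measure the chuck, the slots and the bar numerically.

```bash
python3 - <<'E'
from h import *
i1=np.load('c1.npy',allow_pickle=True).item();i2=np.load('c2.npy',allow_pickle=True).item()
im1=cv2.imread('pics/c1.png');im2=cv2.imread('pics/c2.png')
print('chuck tri',tri([(i1,(255.5,150.6)),(i2,(331.9,138.1))]),onz(i1,(255.5,150.6),67),onz(i2,(331.9,138.1),67))
# rectified patches, 10px/mm, 50mm at z=67
o=[]
for im,i in((im1,i1),(im2,i2)):
    g=np.arange(-25,25,.125);X,Y=np.meshgrid(g,-g)   # x right, y up
    q=proj(i,np.c_[(490.5+X).ravel(),(169+Y).ravel(),np.full(X.size,67.)]).astype(np.float32).reshape(*X.shape,2)
    P=cv2.remap(im,q[...,0],q[...,1],cv2.INTER_CUBIC); o.append(P)
    g_=cv2.GaussianBlur(P,(0,0),3).max(2).astype(float)
    best=[]
    for cx in np.arange(-4,4.1,.5):
      for cy in np.arange(-4,4.1,.5):
        r=np.hypot(X-cx,Y-cy);th=np.arctan2(Y-cy,X-cx)
        s=g_[(r<18)].mean()-g_[(r>20)&(r<24)].mean()
        best.append((s,cx,cy))
    best.sort();b=np.mean(best[-8:],0);r=np.hypot(X-b[1],Y-b[2]);th=np.arctan2(Y-b[2],X-b[1])
    m=(r>7)&(r<13); w=255-g_[m]; ph=np.angle((w*np.exp(4j*th[m])).sum())/4
    print('disc',490.5+b[1],169+b[2],'slot angle',ph)
# bar: dark strip in c1/c2, view c2 whole region
cv2.imwrite('pics/rect.png',np.hstack(o))
u,v=proj(i2,[548,160,180])[0];print(u,v)
cv2.imwrite('pics/c2bar.png',cv2.resize(im2[40:240,360:560],(600,600)))
E
```

```text
chuck tri [490.31851013 169.36022635  65.67857927] [490.57330399 169.34555923  67.        ] [490.28452993 169.40096742  67.        ]
disc 489.8125 169.125 slot angle -0.07996152455989482
disc 489.1875 168.125 slot angle -0.08774108080338222
429.8059129817939 141.3462387318541
```

View pics/rect.png

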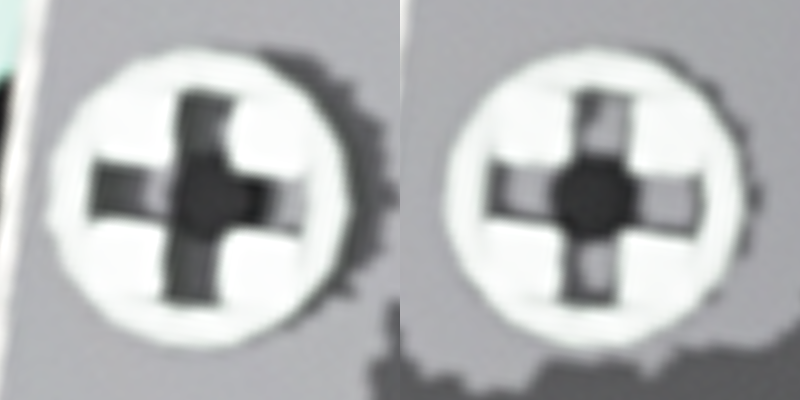

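View pics/c2bar.png

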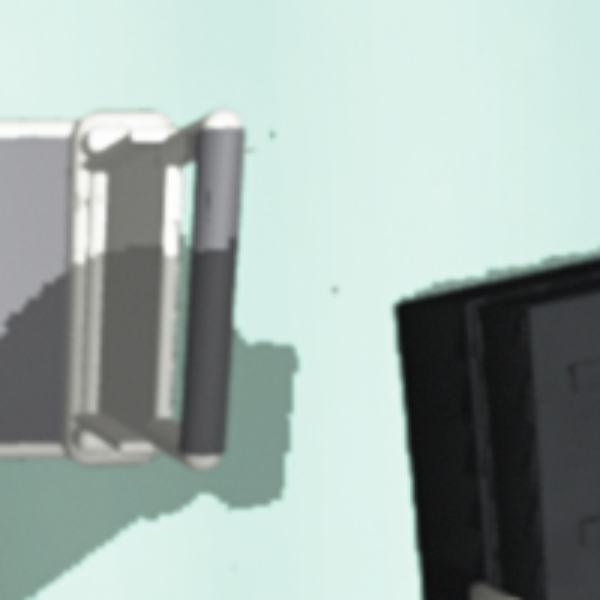

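The slots lie at about −0.08 rad, with the chuck centred near (490.0,169.3). In c2 the bar's middle is at crop (213,289), which is pixel (431,136.4).

```bash
python3 - <<'E'
from h import *
i1=np.load('c1.npy',allow_pickle=True).item();i2=np.load('c2.npy',allow_pickle=True).item()
T=tri([(i1,(165+333*.45,61+205*.45)),(i2,(431,136.4))]);print('bar',T)
ex=np.array([np.cos(-.135),np.sin(-.135),0]);h=np.array([490,169.3,72])+58*ex
print(h,'lean mm',(T-h)@ex)
for i,px in((i1,(165+333*.45,61+205*.45)),(i2,(431,136.4))): print(onz(i,px,180), (onz(i,px,180)-h)@ex)
E
```

```text
bar [548.95077955 163.37759756 179.94935877]
[547.47227721 161.49376196  72.        ] lean mm 1.2115039208388494
[548.95018582 163.85086126 180.        ] 1.1472188768005762
[548.94418741 162.90858448 180.        ] 1.268096372000166
```

```bash
python3 - <<'E'
from h import *
robot.servo_line([470,95,260],feed=200)
yaw=-np.pi/2
ims=[]
for tag,q in(('p1',[425,-225,215]),('p2',[425,-270,215])):
    robot.movep(q,down(yaw)); robot.hold(0.25)
    im,inf=shot('wrist',tag+'.png'); np.save(tag+'.npy',inf,allow_pickle=True)
    for n in('paddle','paddle_shoulder'): print(tag,n,pin(n,'wrist',inf),flush=True)
    S=viewer.silhouettes('paddle','wrist'); 
    if S: cv2.imwrite('pics/%s_m.png'%tag,S[0]['mask'].astype(np.uint8)*255)
    u,v=proj(inf,[505,-246,130])[0]; x,y=int(u)-65,max(int(v)-65,0); print(tag,x,y)
    ims.append(cv2.resize(im[y:y+130,x:x+130,::-1],(400,400),interpolation=cv2.INTER_CUBIC))
cv2.imwrite('pics/p12.png',np.hstack(ims)); o=robot.observe();print(o['t'],np.round(o['joints'],2))
E
```

```text
p1 paddle [(0.67, [503.5, -243.7, 31.1])]
p1 paddle_shoulder [(0.7, [504.6, -246.9, 49.3])]
p1 288 69
p2 paddle [(0.96, [503.1, -242.5, 30.9])]
p2 paddle_shoulder [(0.67, [503.7, -247.6, 51.5])]
p2 224 69
20.0083 [ 1.14  0.32 -0.75  1.92  0.26  1.   -1.3 ]
```

View pics/p12.png

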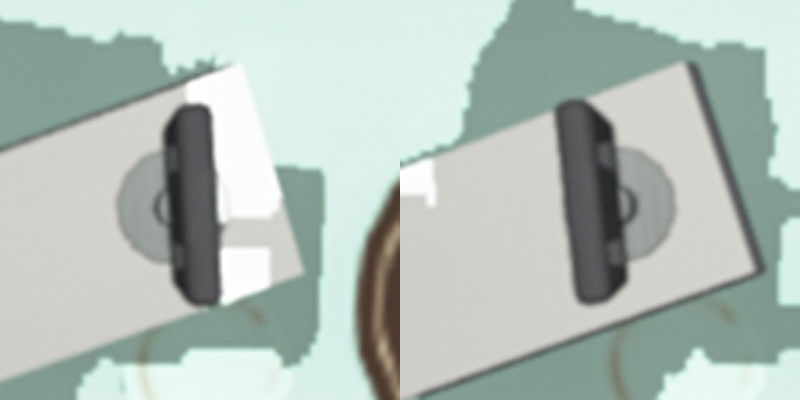

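The two views show the blade edge-on from above: its top face runs (199,105)→(206,303) in the left crop and (570,101)→(590,302) in the right. I'll triangulate the ends.

```bash
python3 - <<'E'
from h import *
a=np.load('p1.npy',allow_pickle=True).item();b=np.load('p2.npy',allow_pickle=True).item()
s=.325
f=lambda x,y,x0:(x*s+x0,y*s+69)
E1=tri([(a,f(199,105,288)),(b,f(170,101,224))]);E2=tri([(a,f(206,303,288)),(b,f(190,302,224))])
print(E1,E2,(E1+E2)/2,np.linalg.norm(E1-E2),'ang',np.arctan2((E1-E2)[1],(E1-E2)[0]))
for z in(154,):
  for i,k,xs in((a,288,(199,206)),(b,224,(170,190))):
    p=onz(i,f(xs[0],103,k),z);q=onz(i,f(xs[1],302,k),z);print((p+q)/2,np.linalg.norm(p-q),np.arctan2(*(p-q)[1::-1]))
# collar circle overlay measured (upper face z=57)
print('collar p1 leftmost',onz(a,f(117,208,288),57),'p2 right',onz(b,f(275,205,224),57))
for y in np.linspace(-3.2,3.2,3):
  try: kin.ik([505,-246,200],down(y)); 
  except Exception as e: print(e)
for yaw in (-np.pi/2,np.pi/2,-1.5): 
  print(kin.ik([504,-246,115],down(yaw)))
for yaw in (-.08,-.08+np.pi/2,-.08-np.pi/2): print(yaw,kin.ik([490,169,130],down(yaw)))
E
```

```text
[ 523.89819488 -242.59739145  158.32493985] [ 484.26404642 -245.24567929  154.97962376] [ 504.08112065 -243.92153537  156.6522818 ] 39.863144543844136 ang 0.0667191602524971
[ 504.5064923  -244.13282874  154.        ] 40.0693126662921 0.05975632557719424
[ 504.06874855 -243.60918084  154.        ] 40.123434873149186 0.07647116535278717
collar p1 leftmost [ 503.7869752  -227.26343837   57.        ] p2 right [ 504.20220581 -260.75878053   57.        ]
[ 0.92228684  0.55386642 -0.68459941  1.87029492  0.44781193  0.87596591
 -1.55374277]
[ 1.27637664  0.93992916 -1.32905138  1.851242    0.99113631  1.21426655
  1.18252895]
[ 0.93097917  0.55789005 -0.69683186  1.86976728  0.45688982  0.87909036
 -1.49026877]
-0.08 [ 0.36072994  0.5743004  -0.97169414  1.95010144  0.59248144  0.93298695
 -0.98848606]
1.4907963267948965 [ 0.50552922  0.74879453 -1.23476031  1.94339797  0.81929103  1.074994
  0.39954485]
-1.6507963267948966 [ 0.34640174  0.56312378 -0.94958272  1.95081766  0.57489215  0.92454393
 -2.54476209]
```

```bash
cat >> h.py <<'E'
def st(t):
    o=robot.observe(); print(t,round(o['t'],2),np.round(o['tcp_pos'],1),'F',np.round(o['contact_force'],1),'M',np.round(o['wrist_torque'],2),'g',round(o['grip_width'],3),np.round(o['grip_force'],1),flush=True); return o
E
python3 - <<'E'
from h import *
p=np.array([504.2,-243.9,111]); rv=down(0.067-np.pi/2)
grip(.45,60)
robot.movep(p+[0,0,70],rv); robot.servo_line(p+[0,0,30],feed=150,rotation=rv); st('above')
robot.servo_line(p,feed=100); st('down')
grip(0,60); st('grip')
robot.servo_line(p+[0,0,15],feed=60); st('lift')
robot.servo_line(p+[0,0,134],feed=200); st('up')
im,inf=shot('wrist','lift.png')
for n in('paddle','paddle_shoulder'): print(n,pin(n,'wrist',inf))
E
```

```text
above 21.27 [ 503.7 -244.6  141.4] F [ 0.5  0.6 -0.4] M [ 0.01 -0.04 -0.03] g 0.452 0.0
down 21.73 [ 504.3 -243.8  111.1] F [-0.7 -0.6  1.5] M [-0.02 -0.02 -0.04] g 0.45 0.0
grip 22.32 [ 504.2 -243.9  111.1] F [-0.6  1.2  1.2] M [ 0.04  0.03 -0.02] g 0.087 60.0
lift 22.73 [ 504.5 -244.1  126.6] F [-0.5  0.  -0.3] M [ 0.02  0.05 -0.  ] g 0.084 60.0
up 23.47 [ 503.3 -243.9  243.8] F [-0.7  0.6 -0.1] M [0.   0.02 0.  ] g 0.082 60.0
paddle [(0.65, [501.6, -245.4, 161.5])]
paddle_shoulder [(0.69, [504.0, -247.4, 180.8])]
```

```bash
python3 - <<'E'
from h import *
rv=down(-.08-np.pi/2); c=np.array([490.0,169.3,0])
robot.servo_line(c+[0,0,245],feed=220,rotation=rv)
robot.servo_line(c+[0,0,155],feed=120); st('hover')
im,inf=shot('wrist','hov.png')
for n in('paddle','paddle_shoulder','chuck'): print(n,pin(n,'wrist',inf))
robot.servo_line(c+[0,0,148],feed=40); robot.hold(.15); o=st('148'); f0=o['contact_force'][2]
for z in range(146,127,-2):
    robot.servo_line(c+[0,0,z],feed=25); o=st(z)
    if o['contact_force'][2]>9 or np.abs(o['contact_force'][:2]).max()>12: break
E
```

```text
hover 26.55 [490.5 169.7 155.6] F [ 0.2  0.8 -0.1] M [ 0.03 -0.    0.06] g 0.087 60.0
paddle [(0.86, [487.0, 168.7, 75.4])]
paddle_shoulder [(0.91, [490.9, 167.9, 90.6])]
chuck [(0.77, [490.0, 166.9, 44.3])]
148 27.23 [490.  169.4 148. ] F [ 0.7  0.1 -0.2] M [ 0.03 -0.   -0.07] g 0.081 60.0
146 27.48 [489.9 169.2 145.9] F [ 0.2 -0.1  0.2] M [0.05 0.07 0.01] g 0.089 60.0
144 27.73 [489.9 169.3 143.9] F [-0.4 -1.1 -0.5] M [ 0.03  0.03 -0.03] g 0.083 60.0
142 27.98 [489.9 169.3 141.9] F [ 0.3  0.5 -0.8] M [-0.02  0.05  0.02] g 0.081 60.0
140 28.23 [489.9 169.3 139.9] F [-0.2  0.2 -0.5] M [-0.03 -0.01  0.03] g 0.082 60.0
138 28.48 [489.9 169.3 137.9] F [ 0.3 -0.1 -0.5] M [0.04 0.02 0.05] g 0.085 60.0
136 28.73 [490.3 169.5 136.3] F [-0.5  0.8  3.1] M [-0.05  0.09  0.03] g 0.082 60.0
134 28.98 [490.2 169.5 134.2] F [0.5 0.7 4.1] M [-0.07  0.06 -0.02] g 0.082 60.0
132 29.23 [490.3 169.5 132.2] F [-0.4 -0.3  5.2] M [-0.02  0.09 -0.09] g 0.083 60.0
130 29.48 [490.3 169.5 130.3] F [-1.2 -0.1  6.3] M [-0.07  0.15  0.01] g 0.085 60.0
128 29.73 [490.3 169.5 128.4] F [-0.8 -0.   6.7] M [-0.1   0.14  0.01] g 0.079 60.0
```

```bash
python3 - <<'E'
from h import *
c=np.array([490.0,169.3,0])
for z in np.arange(127.5,123,-.5):
    robot.servo_line(c+[0,0,z],feed=25); robot.hold(.1); o=st(z)
    if o['contact_force'][2]>20: break
robot.hold(.3); st('end')
im,inf=shot('wrist','fin.png')
for n in('paddle','paddle_shoulder','guard_bar','guard_hinge'): print(n,pin(n,'wrist',inf))
im,inf=shot('scene','fins.png')
u,v=proj(inf,[500,165,100])[0];x,y=int(u)-75,int(v)-75
cv2.imwrite('pics/fin2.png',np.hstack([cv2.resize(im[y:y+150,x:x+150,::-1],(360,360),interpolation=cv2.INTER_CUBIC),cv2.resize(cv2.imread('pics/fin.png'),(440,330)).repeat(1,0)[:330] if 0 else cv2.copyMakeBorder(cv2.resize(cv2.imread('pics/fin.png'),(440,330)),0,30,0,0,cv2.BORDER_CONSTANT)]))
E
```

```text
127.5 30.07 [490.3 169.5 128.1] F [-1.2 -0.5  6.6] M [-0.08  0.26 -0.03] g 0.085 60.0
127.0 30.43 [490.3 169.5 128. ] F [-1.7 -1.6 11.6] M [-0.33  0.63 -0.01] g 0.087 60.0
126.5 30.77 [490.4 169.6 128. ] F [-3.2 -1.8 16.1] M [-0.5   0.91  0.  ] g 0.082 60.0
126.0 31.12 [490.4 169.6 127.9] F [-4.2 -2.  20.3] M [-0.64  1.31  0.05] g 0.086 60.0
end 31.43 [490.4 169.6 128. ] F [-4.  -1.8 19.9] M [-0.6   1.25  0.06] g 0.086 60.0
paddle [(0.58, [487.7, 168.2, 47.7])]
paddle_shoulder [(0.56, [491.1, 163.3, 65.5]), (0.19, [493.0, 167.5, -0.7])]
guard_bar [(0.79, [546.8, 159.9, 175.4]), (0.31, [524.9, 384.1, 1.9])]
guard_hinge [(0.82, [545.2, 156.8, 69.4])]
```

View pics/fin2.png

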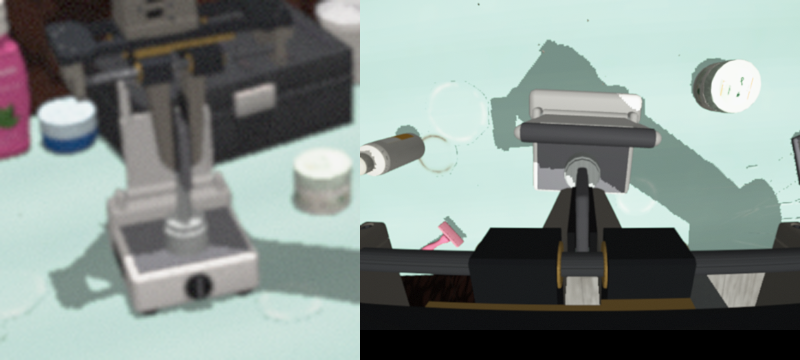

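The pictures show the paddle home with its collar on the chuck and the flap upright. The tool came to a hard stop 9 mm below where the spring first pushed back, and it is pressing with 20 N. I'm handing in now.

```bash
python3 -c "
from h import *
print(robot.job_done()); st('done')"
```

```text
the job is handed in; nothing more can be done
None
the job is handed in; nothing more can be done
```

I handed the job in at about 31.5 s: the guard flap stands upright to within about 0.01 rad, and the paddle is pressed fully home in the chuck, still gripped and held down with about 20 N.

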